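Put the reagent bottles on their spill saucers

ROBOT

A 6-joint arm with a two-finger parallel gripper is mounted at the origin on a cart in front of the work surface, level with it; the furniture and walls round the work are solid. World frame = base frame: x ahead of the robot, y to its left, z up, the work surface at z = 0. Lengths are in m, angles in rad, forces in N, time in s.
With the tool pointing down it reaches from about 0.25 to 0.85 m from the base axis. Payload 12.5 kg.
Tool frame: the origin (TCP) lies midway between the tips of the shut fingers; the grasp point (between the pads) lies 19 mm behind it; z points along the fingers, y is the line along which they close (so a half turn about z gives the same grasp; the last joint's range is limited). The gripper opens to 93 mm and grips with 3 to 60 N. Pads are 15 mm wide; open, the fingers measure 128 mm over their backs; the gripper's body (75 mm by 188 mm) begins 65 mm behind the grasp point.
Start: joints at [-1.398, 0.351, 1.652, -0, 1.139, -0.085], TCP at [0.14, -0.532, 0.219] pointing down, gripper open.
Joint ranges: [-2.75, 2.75], [-0.79, 2.1], [0.01, 2.65], [-1.57, 4.71], [0.07, 3.14], [-2.87, 2.87]. Speed limits (rad/s): [2.22, 2.22, 2.79, 3.14, 3.14, 3.14].

INTERFACE

Orientations are given as [roll, pitch, yaw] about the fixed x, y, z axes, in that order (R = Rz(yaw) Ry(pitch) Rx(roll)).
In Python, from bench import telemetry, vision, job gives the robot as it stands. The module is installed in compiled form; this text tells all that it offers.
- The arm moves only by the shell command python3 -m handwheel 'ROWS'. ROWS is a JSON object whose one key "commands" holds a list of rows, each an object with "delta_pos": the shift along the tool's x, y, z in m, a list of three; "roll": the turn about the tool's z in rad; "hand": the opening, from -1 (shut) to 1 (fully open). A call has 1 to 20 rows; each row shifts and turns the commanded pose from where the row before left it, along the tool's axes as they then stand; what a row does not reach is not made up. A row lasts 1/8 s, in which the tool goes at most 62.5 mm and 10.7 degrees, less where a joint would pass 70% of its speed; a pose out of reach is approached as far as the arm can. A call with a gripper value outside its range is refused whole. The fingers move at their own pace and stop on an object; the grip force is fixed at half the most. Time passes only in rows, so rows that do not move let the fingers close. It gives the time, the measured TCP pose, the force, the opening and the grip force at its end, in the units of the state.
- telemetry.state(): the state, without advancing time (a new reading comes with each control period).
- vision.read_camera(name): name is "scene" or "top"; returns (picture, depth): 400x640x3 uint8, blue, green, red; 400x640 float32, m along the optical axis (not along the pixel's ray), 0 where there is no reading.
- vision.get_calibration(name): a dict with "fov_y" (degrees; the focal length in pixels is half the picture's height over the tangent of half this angle, whatever the lens; pixels are square), "cx", "cy" (the principal point, pixels), "eye" and "attitude" of the camera in the world. Camera axes: x right, y down, z forward; pixel columns grow to the right and rows downward; lengths in m; the calibration is good to about 2 mm. A picture is of the moment at which its call begins. get_calibration takes no time and is no camera call.
- job.close_job(): hands the job in; it is judged then, once.
The state is a dict: "clock": time; "joint_pos": joint angles; "joint_velocities": joint speeds; "effort": joint torques, N m; "position": TCP position; "ee_rot": TCP orientation; "force": force on the tool from outside, world axes, zero at the start; "ft_torque": the same for the moment, N m; "grip_width": finger opening in m; "grasp_force": force on a finger pad.
Only numpy, scipy, OpenCV 4.12 (cv2) and the standard library are available. Lean on these libraries where they do the work, as an engineer would, in place of code of your own. Each camera call takes 0.05 s, during which the arm holds its last target. There are 200 camera calls.

TASK

Put the four screw-capped reagent bottles that stand out on the open bench (not those grouped along the back) on the white spill saucers, one bottle to each: the two small brown bottles on the two small saucers and the two large bottles on the two large ones. Each must stand upright on the saucer's floor inside the rim; leave the open beaker and the lidded weighing bottle standing where they are.

Things in the scene. Friction and masses are not known exactly. Their poses are not given: they have to be found in the camera images.
- small_bottle_1: loose small brown glass bottle with a black screw cap, one of two alike (interchangeable): 44 mm diameter, 85 mm tall, straight round body from the bottom to about 55 mm up, sloping shoulder above, cap 35 mm wide from 71 mm up; about 90 g; standing; origin at the centre of its underside, z up its axis; yaw has no meaning
- large_bottle_1: loose large white bottle with a narrower blue screw cap, one of two alike (interchangeable): 62 mm diameter, 118 mm tall, straight round body from the bottom to about 73 mm up, sloping shoulder above, cap 42 mm wide from 98 mm up; about 250 g; standing; origin at the centre of its underside, z up its axis; yaw has no meaning
- small_saucer_1: small white round saucer lying fixed on the bench, one of two alike: 71 mm outside diameter, 9 mm high, flat floor 60 mm across and 3 mm above its underside inside a low raised rim (6 mm above the floor); origin at the centre of its underside (bench level), z up
- large_saucer_1: large white round saucer lying fixed on the bench, one of two alike: 93 mm outside diameter, 9 mm high, flat floor 82 mm across and 3 mm above its underside inside a low raised rim (6 mm above the floor); origin at the centre of its underside (bench level), z up
- small_bottle_2: loose small brown glass bottle with a black screw cap, one of two alike (interchangeable): 44 mm diameter, 85 mm tall, straight round body from the bottom to about 55 mm up, sloping shoulder above, cap 35 mm wide from 71 mm up; about 90 g; standing; origin at the centre of its underside, z up its axis; yaw has no meaning
- large_bottle_2: loose large white bottle with a narrower blue screw cap, one of two alike (interchangeable): 62 mm diameter, 118 mm tall, straight round body from the bottom to about 73 mm up, sloping shoulder above, cap 42 mm wide from 98 mm up; about 250 g; standing; origin at the centre of its underside, z up its axis; yaw has no meaning
- small_saucer_2: small white round saucer lying fixed on the bench, one of two alike: 71 mm outside diameter, 9 mm high, flat floor 60 mm across and 3 mm above its underside inside a low raised rim (6 mm above the floor); origin at the centre of its underside (bench level), z up
- large_saucer_2: large white round saucer lying fixed on the bench, one of two alike: 93 mm outside diameter, 9 mm high, flat floor 82 mm across and 3 mm above its underside inside a low raised rim (6 mm above the floor); origin at the centre of its underside (bench level), z up
- open_beaker: bystander: clear open glass beaker with a spout, 62 x 68 mm, 78 mm tall, loose, standing among the bottles and saucers; origin at the centre of its underside; must stay where it is
- weighing_bottle: bystander: low clear glass weighing bottle with a knobbed lid, 42 mm diameter, 44 mm tall, loose, standing at the right of the work; origin at the centre of its underside; must stay where it is
There are look-alikes about, which are no part of the job. What is shaped like the large_bottle_2 but purple or red is not meant.

How it is judged:
By the outcome, as a careful person would: the job done as asked, in the order asked, and still so for the second after the job is handed in, with the robot touching nothing.
It also fails if it takes over 99 s, if anything falls off the work surface, if the arm or the gripper's body presses on something with over 40 N, if the wrist force passes 120 N, or if a joint passes its speed limit or range.

## Working session

There is one attempt and no reset: what is moved stays moved. The work goes in short steps, Python scripts to look and compute and a shell command to move; the robot and the scene stay as the last step left them, time stands still between calls to the robot, and variables do not carry over. Pictures are saved under pics/ and viewed, at most 14 in all, crops included, and the job is handed in when it is done.

```bash
mkdir -p pics; ls; python3 - <<'E'
from bench import telemetry, vision
import cv2,numpy as np
print(telemetry.state())
for n in("scene","top"):
    p,d=vision.read_camera(n);print(n,vision.get_calibration(n))
    cv2.imwrite(f"pics/{n}0.png",p);np.save(f"{n}0_d.npy",d)
E
```

```text
pics
{'clock': 0.0, 'joint_pos': array([-1.39762778e+00,  3.51220443e-01,  1.65241097e+00,  4.98928050e-06,
        1.13913962e+00, -8.46178139e-02]), 'joint_velocities': array([ 1.25856126e-03, -1.09393334e-04, -3.44688889e-05, -6.45022401e-04,
       -1.86960016e-03, -8.78010484e-05]), 'effort': array([-1.12480971e-03, -4.97322428e+01, -2.85252178e+01,  6.98340707e-02,
        2.56877323e-02, -1.04496889e-04]), 'position': array([ 0.14017348, -0.5314767 ,  0.21811508]), 'ee_rot': array([-3.14041888e+00, -1.04105460e-04,  2.57784209e-01]), 'force': array([-0.32635642,  0.13293311, -0.38971518]), 'ft_torque': array([ 0.01441602,  0.00922724, -0.04179336]), 'grasp_force': 0.0, 'grip_width': 0.0930831401584328}
scene {'fov_y': 49.23237812773874, 'cx': 321.0758590862802, 'cy': 191.796743301465, 'eye': array([-0.09483303, -1.09555566,  0.84690336]), 'attitude': array([-2.12483473,  0.01804798, -0.46174484])}
top {'fov_y': 45.201035439984636, 'cx': 303.90752124574055, 'cy': 201.80342921623944, 'eye': array([0.35830873, 0.06445051, 1.58179195]), 'attitude': array([-3.07578833, -0.00861774, -1.58967191])}
```

View pics/scene0.png

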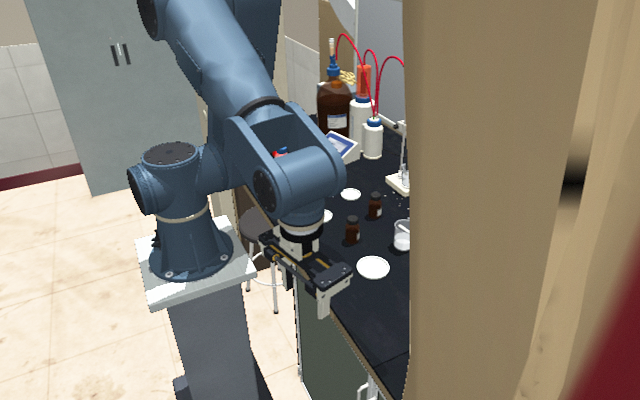

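View pics/top0.png

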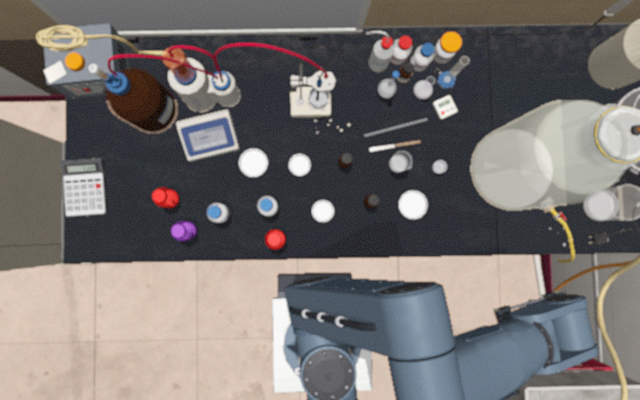

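The top view shows the brown bottles at (346,160) and (373,200). The white bottles with blue caps are at (217,212) and (267,206). The small saucers are at (299,164) and (323,210), and the large ones at (253,162) and (413,205). The beaker is at (400,162) and the weighing bottle at (440,166). Look-alikes: red at (165,198) and (275,239), purple at (183,231), and the bottles grouped at the back. In the scene view the brown bottles are at (352,228) and (375,205), and the arm hides the large bottles.

```bash
cat > h.py <<'E'
from bench import telemetry, vision
import cv2,numpy as np
from scipy.spatial.transform import Rotation as Ro
def cal(n):
    c=vision.get_calibration(n); return Ro.from_euler('xyz',c['attitude']).as_matrix(),c['eye'],200/np.tan(np.radians(c['fov_y']/2)),c['cx'],c['cy']
def ray(n,u,v):
    R,e,f,cx,cy=cal(n); return e,np.stack([(u-cx)/f,(v-cy)/f,np.ones_like(u*1.)],-1)@R.T
def onplane(n,u,v,z):
    e,d=ray(n,np.asarray(u,float),np.asarray(v,float)); return e+d*((z-e[2])/d[...,2])[...,None]
def cloud(n,D):
    v,u=np.mgrid[:400,:640]; e,d=ray(n,u,v); return e+d*D[...,None]
def proj(n,P):
    R,e,f,cx,cy=cal(n); q=(np.asarray(P)-e)@R; return q[...,:2]/q[...,2:]*f+[cx,cy]
def two(a,ua,b,ub):  # ray-ray nearest points
    e1,d1=ray(a,*map(np.float64,ua)); e2,d2=ray(b,*map(np.float64,ub))
    s=np.linalg.lstsq(np.c_[d1,-d2],e2-e1,rcond=None)[0]; p,q=e1+s[0]*d1,e2+s[1]*d2
    return (p+q)/2,np.linalg.norm(p-q)
E
python3 - <<'E'
from h import *
p=cv2.imread('pics/top0.png');D=np.load('top0_d.npy');W=cloud('top',D)
b=(W[260:,:,2]);print('bench z',np.median(W[140:240,340:460,2]))
names=dict(sb1=(346,160),sb2=(373,200),lb1=(217,212),lb2=(267,206),ss1=(299,164),ss2=(323,210),ls1=(253,162),ls2=(413,205),beak=(400,162),wb=(440,166),red=(275,239))
for k,(u,v) in names.items():
    r=25; w=W[v-r:v+r,u-r:u+r].reshape(-1,3); z=w[:,2]
    c=W[v,u]; m=(np.linalg.norm(w[:,:2]-c[:2],axis=1)<.05)&(z<.14)
    hi=w[m]; h=np.percentile(hi[:,2],98)
    t=hi[hi[:,2]>h-.012] if k[1]=='b' else hi
    print(k,'max z',h.round(4),'top centre',np.round((t.max(0)+t.min(0))/2,4),'n',len(t),'span',np.round(np.ptp(t,axis=0),3))
# saucers by white mask on plane .009
hsv=cv2.cvtColor(p,cv2.COLOR_BGR2HSV);m=cv2.inRange(hsv,(0,0,150),(180,60,255))
cs,_=cv2.findContours(m,cv2.RETR_EXTERNAL,cv2.CHAIN_APPROX_NONE)
for c in cs:
    (x,y),r=cv2.minEnclosingCircle(c)
    if 7<r<22 and 140<y<250:
        ell=cv2.fitEllipse(c); q=onplane('top',*ell[0],.009); print('white',np.round(ell[0],1),np.round(ell[1],1),q.round(4), 'diam',round(2*r*1.57/cal('top')[2],4))
S=cv2.imread('pics/scene0.png')
cv2.imwrite('pics/crops0.png',np.vstack([cv2.resize(p[140:260,140:460],(800,300),interpolation=2),np.hstack([cv2.resize(S[170:290,310:430],(300,300),interpolation=2),np.zeros((300,500,3),np.uint8)])]))
E
```

```text
bench z 1.0412356361344521e-05
sb1 max z 0.0881 top centre [ 0.593  -0.0852  0.0856] n 94 span [0.031 0.033 0.016]
sb2 max z 0.0869 top centre [ 0.4588 -0.1653  0.0834] n 94 span [0.032 0.033 0.013]
lb1 max z 0.1212 top centre [0.4302 0.3265 0.1166] n 139 span [0.04  0.041 0.014]
lb2 max z 0.1213 top centre [0.4501 0.1674 0.1183] n 137 span [0.037 0.041 0.017]
ss1 max z 0.0114 top centre [0.5874 0.0628 0.0039] n 706 span [0.098 0.1   0.03 ]
ss2 max z 0.0114 top centre [ 0.4341 -0.0135  0.0052] n 715 span [0.099 0.099 0.032]
ls1 max z 0.0123 top centre [0.5966 0.2151 0.0034] n 710 span [0.098 0.099 0.029]
ls2 max z 0.013 top centre [ 0.4435 -0.3104  0.0041] n 706 span [0.096 0.098 0.026]
beak max z 0.0791 top centre [ 0.5842 -0.2657  0.0361] n 698 span [0.098 0.097 0.094]
wb max z 0.0395 top centre [ 0.5693 -0.3932  0.0399] n 104 span [0.04  0.04  0.025]
red max z 0.1213 top centre [0.3432 0.1395 0.0568] n 728 span [0.096 0.099 0.138]
white [216.6 212.1] [17.1 19.5] [0.4333 0.335  0.009 ] diam 0.0655
white [322.4 210.6] [21.6 22.1] [ 0.4318 -0.0111  0.009 ] diam 0.0754
white [267.  205.5] [18.4 19.2] [0.4516 0.1701 0.009 ] diam 0.0647
white [412.7 204.2] [28.3 28.7] [ 0.4472 -0.3083  0.009 ] diam 0.0965
white [ 79.8 168. ] [ 5.  34.3] [0.5865 0.7823 0.009 ] diam 0.0855
white [398.1 162.9] [16.2 16.7] [ 0.5849 -0.2647  0.009 ] diam 0.0572
white [299.2 164.3] [21.5 21.9] [0.5858 0.0623 0.009 ] diam 0.074
white [252.8 162.2] [28.1 28.5] [0.5955 0.2148 0.009 ] diam 0.0962
white [380.2 147.5] [ 4.5 32.3] [ 0.6373 -0.2069  0.009 ] diam 0.0865
```

View pics/crops0.png

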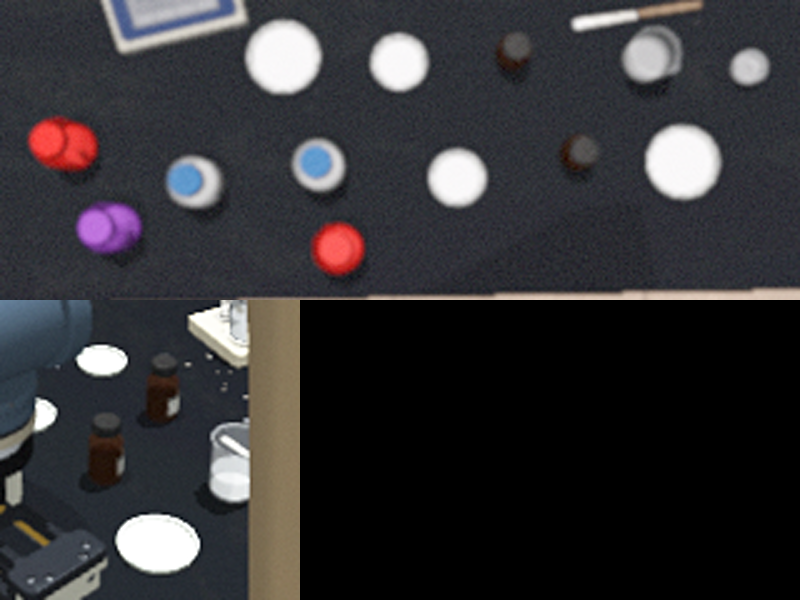

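The crop confirms the targets: two brown black-capped bottles, two white blue-capped bottles, and four round saucers. The red and purple bottles are excluded by colour, and the back group by place. Next I refine the positions with colour masks and two-view heights.

```bash
python3 - <<'E'
from h import *
p=cv2.imread('pics/top0.png');S=cv2.imread('pics/scene0.png');D=np.load('top0_d.npy');W=cloud('top',D)
hsv=cv2.cvtColor(p,cv2.COLOR_BGR2HSV)
n,l,st,c=cv2.connectedComponentsWithStats(cv2.inRange(hsv,(95,90,90),(120,255,255))[180:240,190:300])
for i in range(1,n):
    if st[i,4]>30: uv=c[i]+[190,180]; print('blue cap',uv.round(1),st[i,4],onplane('top',*uv,.118).round(4))
# scene features: caps (dark tops) via top depth clouds centroid -> predicted px, and saucer ellipses
hs=cv2.cvtColor(S,cv2.COLOR_BGR2HSV);m=cv2.inRange(hs,(0,0,170),(180,50,255))
cs,_=cv2.findContours(m[180:290,330:405],cv2.RETR_EXTERNAL,cv2.CHAIN_APPROX_NONE,offset=(330,180))
for k in cs:
    if len(k)>20: e=cv2.fitEllipse(k); print('scene white',np.round(e,1) if 0 else (np.round(e[0],1),np.round(e[1],1)))
print('pred ss1,ls2',proj('scene',[[.587,.0625,.008],[.445,-.309,.008]]).round(1))
for q in ([.593,-.085,.085],[.459,-.165,.085]): print('pred cap',proj('scene',q).round(1),'base',proj('scene',[q[0],q[1],0]).round(1))
# brown-body mask in top & scene: bottle bottoms & cap tops
mb=cv2.inRange(hs,(0,80,20),(20,255,140))[180:260,340:395]
n,l,st,c=cv2.connectedComponentsWithStats(mb)
for i in range(1,n):
    if st[i,4]>40: print('scene brown bbox',st[i]+[340,180,0,0,0],(c[i]+[340,180]).round(1))
for u,v in((346,160),(373,200)):
    w=W[v-20:v+20,u-20:u+20]; k=(w[...,2]>.075); vv,uu=np.nonzero(k); uv=np.array([uu.mean()+u-20,vv.mean()+v-20]); print('top cap',uv.round(1),k.sum(),onplane('top',*uv,.085).round(4))
cv2.imwrite('pics/sc_brown.png',cv2.resize(S[180:260,335:415],(800,800),interpolation=0)[:600])
E
```

```text
blue cap [265.9 204.4] 106 [0.4487 0.166  0.118 ]
blue cap [213.7 211.5] 124 [0.4299 0.3252 0.118 ]
scene white (array([372.6, 266.8]), array([22.1, 32.6]))
scene white (array([399.8, 240.5]), array([10.1, 19.3]))
scene white (array([350.4, 193.5]), array([11.1, 19.1]))
scene white (array([398.8, 184.1]), array([ 9.6, 18.7]))
pred ss1,ls2 [[351.4 193.6]
 [373.  267. ]]
pred cap [375.8 194.3] base [374.6 215.6]
pred cap [352.5 217.8] base [352.  240.1]
scene brown bbox [369 199  12  20 182] [373.7 208.3]
scene brown bbox [346 223  13  21 225] [351.5 233.1]
top cap [345.9 157.8] 101 [ 0.5929 -0.0849  0.085 ]
top cap [372.5 199.2] 101 [ 0.461  -0.1651  0.085 ]
```

View pics/sc_brown.png

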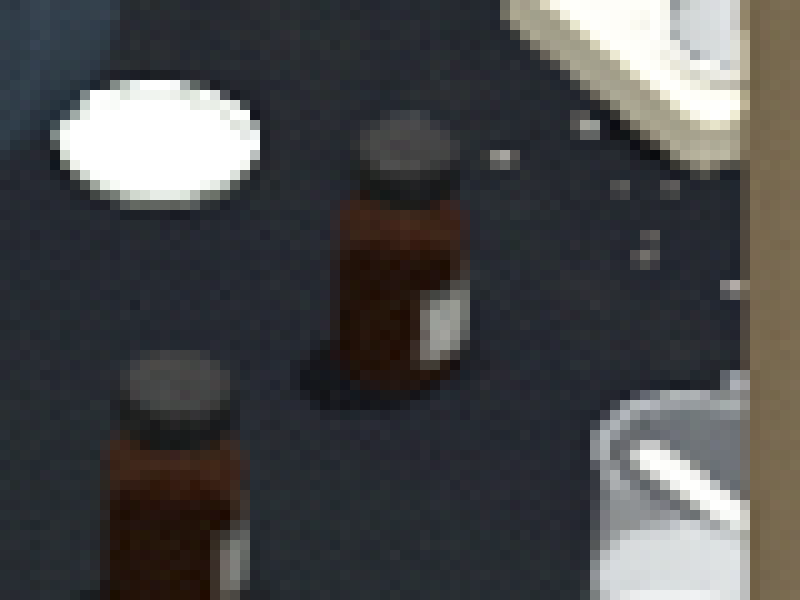

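The crop shows the cap-top centres at scene (375.5,194.0) and (352.5,217.2), within 0.6 px of the predictions. Next is triangulation. I also raise the arm and turn the tool to yaw 0, away from everything.

```bash
python3 - <<'E'
from h import *
for n,a,b in(('sb1',(345.9,157.8),(375.3,193.8)),('sb2',(372.5,199.2),(352.3,217.0)),('ss1',(299.2,164.3),(350.4,193.5)),('ls2',(412.7,204.2),(372.6,266.8))):
    P,g=two('top',a,'scene',b); print(n,P.round(4),'gap',g.round(4))
E
python3 -m handwheel '{"commands":[{"delta_pos":[0.03,0,0],"roll":0.13,"hand":1},{"delta_pos":[0.03,-0.01,0],"roll":0.128,"hand":1},{"delta_pos":[0.04,-0.04,0],"roll":0,"hand":1},{"delta_pos":[0.04,-0.04,0],"roll":0,"hand":1},{"delta_pos":[0.04,-0.04,0],"roll":0,"hand":1},{"delta_pos":[0,0,0],"roll":0,"hand":1}]}'
```

```text
sb1 [ 0.592  -0.0844  0.0869] gap 0.0013
sb2 [ 0.4598 -0.1641  0.0872] gap 0.0021
ss1 [0.5846 0.0627 0.0092] gap 0.0027
ls2 [ 0.446  -0.3079  0.0078] gap 0.003
clock: 0.85
position: [0.3195, -0.3882, 0.2185]
ee_rot: [-3.141, 0.0, 0.004]
force: [-0.3, -1.1, 0.5]
grip_width: 0.093
grasp_force: 0.0
```

Two-view heights match the text: caps at 0.087 against 0.085, saucer rims at 0.009. Now to small bottle 2.

```bash
python3 -m handwheel '{"commands":[{"delta_pos":[0.0235,-0.037,0],"roll":0,"hand":1},{"delta_pos":[0.0235,-0.037,0],"roll":0,"hand":1},{"delta_pos":[0.0235,-0.037,0],"roll":0,"hand":1},{"delta_pos":[0.0235,-0.037,0],"roll":0,"hand":1},{"delta_pos":[0.0235,-0.037,0],"roll":0,"hand":1},{"delta_pos":[0.0235,-0.037,0],"roll":0,"hand":1},{"delta_pos":[0,0,0.03],"roll":0,"hand":1},{"delta_pos":[0,0,0.03],"roll":0,"hand":1},{"delta_pos":[0,0,0.03],"roll":0,"hand":1},{"delta_pos":[0,0,0],"roll":0,"hand":1},{"delta_pos":[0,0,0],"roll":0,"hand":1}]}'
python3 - <<'E'
from h import *
for n in('scene','top'):
    p,_=vision.read_camera(n); cv2.imwrite(f'pics/{n}1.png',p)
a=cv2.imread('pics/scene1.png')[170:290,300:420]; b=cv2.imread('pics/top1.png')[120:270,200:460]
cv2.imwrite('pics/v1.png',np.vstack([cv2.resize(a,(300,300),interpolation=2),]) if 0 else np.hstack([cv2.resize(a,(300,300),interpolation=2),cv2.resize(b,(500,300),interpolation=2)]))
E
```

```text
clock: 2.22
position: [0.4592, -0.1692, 0.1296]
ee_rot: [3.141, -0.001, -0.001]
force: [0.9, 0.2, -0.4]
grip_width: 0.0933
grasp_force: 0.0
```

View pics/v1.png

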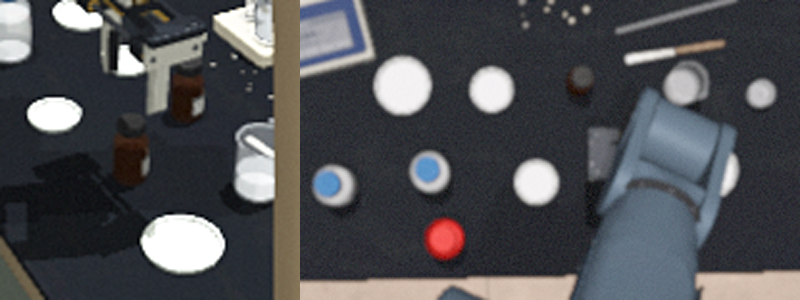

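```bash
python3 - <<'E'
from h import *
print(proj('scene',[[.459,-.169-.055,.13],[.459,-.169+.055,.13],[.459,-.169,.13]]).round(1))
E
```

```text
[[363.2 215.4]
 [344.5 197.2]
 [353.5 206. ]]
```

The scene view shows the near finger tip at about (362,213), against (363,215) predicted, so the pose is trusted. Now I descend, close and lift.

```bash
python3 -m handwheel '{"commands":[{"delta_pos":[0.001,-0.004,0.02],"roll":0,"hand":1},{"delta_pos":[0,0,0.025],"roll":0,"hand":1},{"delta_pos":[0,0,0.025],"roll":0,"hand":1},{"delta_pos":[0,0,0.02],"roll":0,"hand":1},{"delta_pos":[0,0,0.015],"roll":0,"hand":1},{"delta_pos":[0,0,0],"roll":0,"hand":1},{"delta_pos":[0,0,0],"roll":0,"hand":-1},{"delta_pos":[0,0,0],"roll":0,"hand":-1},{"delta_pos":[0,0,0],"roll":0,"hand":-1},{"delta_pos":[0,0,0],"roll":0,"hand":-1},{"delta_pos":[0,0,0],"roll":0,"hand":-1},{"delta_pos":[0,0,0],"roll":0,"hand":-1}]}'
```

```text
clock: 3.82
position: [0.4599, -0.1645, 0.0237]
ee_rot: [3.141, -0.0, -0.0]
force: [0.3, -1.1, 0.9]
grip_width: 0.0427
grasp_force: 30.0
```

```bash
python3 -m handwheel '{"commands":[{"delta_pos":[0,0,-0.02],"roll":0,"hand":-1},{"delta_pos":[0,0,-0.03],"roll":0,"hand":-1},{"delta_pos":[-0.0055,-0.025,0],"roll":0,"hand":-1},{"delta_pos":[-0.0055,-0.032,0],"roll":0,"hand":-1},{"delta_pos":[-0.0055,-0.032,0],"roll":0,"hand":-1},{"delta_pos":[-0.0055,-0.032,0],"roll":0,"hand":-1},{"delta_pos":[-0.006,-0.032,0],"roll":0,"hand":-1},{"delta_pos":[0,0,0],"roll":0,"hand":-1},{"delta_pos":[0,0,0],"roll":0,"hand":-1},{"delta_pos":[0,0,0],"roll":0,"hand":-1}]}'
```

```text
clock: 5.08
position: [0.4321, -0.0121, 0.0736]
ee_rot: [3.142, -0.0, -0.001]
force: [-1.2, -0.4, -1.7]
grip_width: 0.0432
grasp_force: 30.0
```

```bash
python3 -m handwheel '{"commands":[{"delta_pos":[0,0,0.02],"roll":0,"hand":-1},{"delta_pos":[0,0,0.016],"roll":0,"hand":-1},{"delta_pos":[0,0,0.006],"roll":0,"hand":-1},{"delta_pos":[0,0,0.004],"roll":0,"hand":-1},{"delta_pos":[0,0,0],"roll":0,"hand":-1},{"delta_pos":[0,0,0],"roll":0,"hand":-1}]}'
```

```text
clock: 5.82
position: [0.4321, -0.0115, 0.028]
ee_rot: [3.141, -0.001, -0.0]
force: [-0.1, 0.4, -1.9]
grip_width: 0.0432
grasp_force: 30.0
```

```bash
python3 -m handwheel '{"commands":[{"delta_pos":[0,0,0.0015],"roll":0,"hand":-1},{"delta_pos":[0,0,0],"roll":0,"hand":-1},{"delta_pos":[0,0,0],"roll":0,"hand":1},{"delta_pos":[0,0,0],"roll":0,"hand":1},{"delta_pos":[0,0,0],"roll":0,"hand":1},{"delta_pos":[0,0,0],"roll":0,"hand":1},{"delta_pos":[0,0,-0.02],"roll":0,"hand":1},{"delta_pos":[0,0,-0.035],"roll":0,"hand":1},{"delta_pos":[0,0,-0.04],"roll":0,"hand":1},{"delta_pos":[0,0,-0.03],"roll":0,"hand":1},{"delta_pos":[0.03,0.0135,0],"roll":0,"hand":1},{"delta_pos":[0.03,0.015,0],"roll":0,"hand":1},{"delta_pos":[0.035,0.015,0],"roll":0,"hand":1},{"delta_pos":[0.035,0.015,0],"roll":0,"hand":1},{"delta_pos":[0.03,0.015,0],"roll":0,"hand":1},{"delta_pos":[0,0,0],"roll":0,"hand":1},{"delta_pos":[0,0,0],"roll":0,"hand":1},{"delta_pos":[0,0,0],"roll":0,"hand":1}]}'
python3 - <<'E'
from h import *
p,D=vision.read_camera('top'); s,_=vision.read_camera('scene')
W=cloud('top',D)[190:230,300:345]; k=(W[...,2]>.08)&(W[...,2]<.1); print(k.sum(),W[k].mean(0))
cv2.imwrite('pics/v2.png',np.hstack([cv2.resize(s[170:290,300:420],(300,300),interpolation=2),cv2.resize(p[120:270,200:460],(500,300),interpolation=2)]))
E
```

```text
clock: 8.07
position: [0.5911, -0.0846, 0.1512]
ee_rot: [-3.141, 0.0, 0.0]
force: [-0.0, 0.2, 0.3]
grip_width: 0.0929
grasp_force: 0.0
7 [0.43546099 0.00216379 0.08663679]
```

View pics/v2.png

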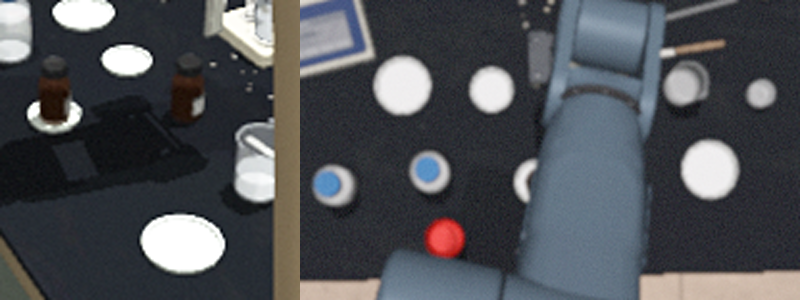

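The first bottle stands centred on its saucer (crop (55,95)). Next is small bottle 1.

```bash
python3 -m handwheel '{"commands":[{"delta_pos":[0.001,0,0.03],"roll":0,"hand":1},{"delta_pos":[0,0,0.035],"roll":0,"hand":1},{"delta_pos":[0,0,0.03],"roll":0,"hand":1},{"delta_pos":[0,0,0.02],"roll":0,"hand":1},{"delta_pos":[0,0,0.013],"roll":0,"hand":1},{"delta_pos":[0,0,0],"roll":0,"hand":1},{"delta_pos":[0,0,0],"roll":0,"hand":-1},{"delta_pos":[0,0,0],"roll":0,"hand":-1},{"delta_pos":[0,0,0],"roll":0,"hand":-1},{"delta_pos":[0,0,0],"roll":0,"hand":-1},{"delta_pos":[0,0,0],"roll":0,"hand":-1},{"delta_pos":[0,0,0],"roll":0,"hand":-1}]}'
python3 -m handwheel '{"commands":[{"delta_pos":[0,0,-0.02],"roll":0,"hand":-1},{"delta_pos":[0,0,-0.03],"roll":0,"hand":-1},{"delta_pos":[-0.001,-0.025,0],"roll":0,"hand":-1},{"delta_pos":[-0.001,-0.03,0],"roll":0,"hand":-1},{"delta_pos":[-0.001,-0.032,0],"roll":0,"hand":-1},{"delta_pos":[-0.002,-0.03,0],"roll":0,"hand":-1},{"delta_pos":[-0.001,-0.03,0],"roll":0,"hand":-1},{"delta_pos":[0,0,0],"roll":0,"hand":-1},{"delta_pos":[0,0,0],"roll":0,"hand":-1},{"delta_pos":[0,0,0],"roll":0,"hand":-1}]}'
```

```text
clock: 9.68
position: [0.5928, -0.085, 0.0232]
ee_rot: [3.142, -0.0, -0.0]
force: [0.1, -1.1, 0.0]
grip_width: 0.0432
grasp_force: 30.0
clock: 10.92
position: [0.587, 0.0611, 0.0735]
ee_rot: [3.142, -0.0, -0.001]
force: [-0.7, 0.7, -1.4]
grip_width: 0.0429
grasp_force: 30.0
```

```bash
python3 -m handwheel '{"commands":[{"delta_pos":[-0.001,-0.001,0.02],"roll":0,"hand":-1},{"delta_pos":[0,0,0.016],"roll":0,"hand":-1},{"delta_pos":[0,0,0.006],"roll":0,"hand":-1},{"delta_pos":[0,0,0.005],"roll":0,"hand":-1},{"delta_pos":[0,0,0.0005],"roll":0,"hand":-1},{"delta_pos":[0,0,0],"roll":0,"hand":-1},{"delta_pos":[0,0,0],"roll":0,"hand":1},{"delta_pos":[0,0,0],"roll":0,"hand":1},{"delta_pos":[0,0,0],"roll":0,"hand":1},{"delta_pos":[0,0,0],"roll":0,"hand":1},{"delta_pos":[0,0,-0.02],"roll":0,"hand":1},{"delta_pos":[0,0,-0.04],"roll":0,"hand":1},{"delta_pos":[0,0,-0.05],"roll":0,"hand":1},{"delta_pos":[0,0,-0.04],"roll":0,"hand":1},{"delta_pos":[0,0,0],"roll":0,"hand":1}]}'
python3 -m handwheel '{"commands":[{"delta_pos":[-0.025,-0.02,0],"roll":0,"hand":1},{"delta_pos":[-0.03,-0.022,0],"roll":0,"hand":1},{"delta_pos":[-0.03,-0.022,0],"roll":0,"hand":1},{"delta_pos":[-0.03,-0.022,0],"roll":0,"hand":1},{"delta_pos":[-0.022,-0.018,0],"roll":0,"hand":1},{"delta_pos":[0,0,0],"roll":0,"hand":1},{"delta_pos":[0,0,0],"roll":0,"hand":1},{"delta_pos":[0,0,0],"roll":0,"hand":1}]}'
python3 - <<'E'
from h import *
s,D=vision.read_camera('scene');np.save('s3d.npy',D);cv2.imwrite('pics/scene3.png',s)
cv2.imwrite('pics/v3.png',cv2.resize(s[120:270,240:420],(720,600),interpolation=2))
print(proj('scene',[[.449,.1665,.118],[.43,.326,.118]]).round(1))
E
```

```text
clock: 12.8
position: [0.5874, 0.0631, 0.1801]
ee_rot: [-3.141, -0.007, -0.0]
force: [0.7, -1.0, -0.2]
grip_width: 0.0929
grasp_force: 0.0
clock: 13.8
position: [0.4495, 0.1665, 0.1756]
ee_rot: [3.142, -0.0, -0.001]
force: [0.4, -0.8, 0.3]
grip_width: 0.0924
grasp_force: 0.0
[[303.6 163.4]
 [281.7 147.2]]
```

View pics/v3.png

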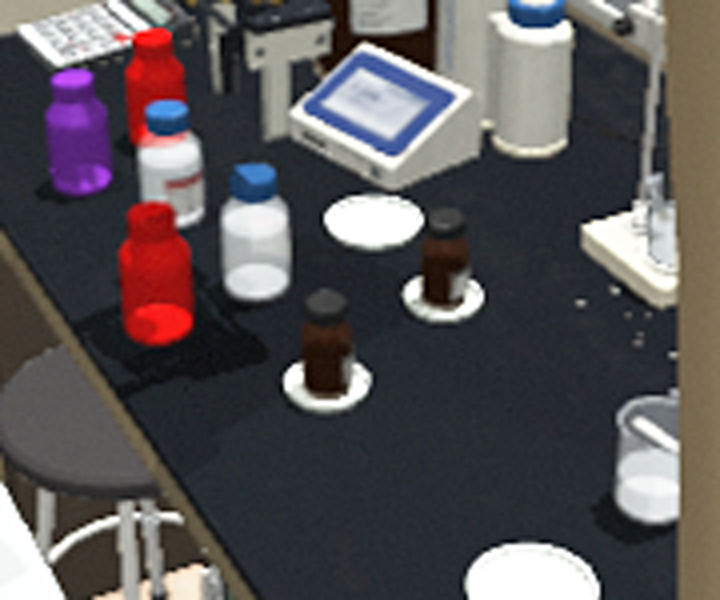

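Both small bottles stand on their saucers. The large caps are at scene (303,163) and (282,147), matching the two-view prediction at z=0.118. The far one has only a red label mark, and both are white with blue caps. Next I grasp the nearer one.

```bash
python3 -m handwheel '{"commands":[{"delta_pos":[0,0,0.03],"roll":0,"hand":1},{"delta_pos":[0,0,0.035],"roll":0,"hand":1},{"delta_pos":[0,0,0.03],"roll":0,"hand":1},{"delta_pos":[0,0,0.02],"roll":0,"hand":1},{"delta_pos":[0,0,0.015],"roll":0,"hand":1},{"delta_pos":[0,0,0],"roll":0,"hand":1},{"delta_pos":[0,0,0],"roll":0,"hand":-1},{"delta_pos":[0,0,0],"roll":0,"hand":-1},{"delta_pos":[0,0,0],"roll":0,"hand":-1},{"delta_pos":[0,0,0],"roll":0,"hand":-1},{"delta_pos":[0,0,0],"roll":0,"hand":-1}]}'
python3 -m handwheel '{"commands":[{"delta_pos":[0,0,-0.02],"roll":0,"hand":-1},{"delta_pos":[0,0,-0.04],"roll":0,"hand":-1},{"delta_pos":[0,0,-0.04],"roll":0,"hand":-1},{"delta_pos":[0,0,-0.03],"roll":0,"hand":-1},{"delta_pos":[0,0,0],"roll":0,"hand":-1}]}'
```

```text
clock: 15.22
position: [0.4491, 0.1671, 0.0459]
ee_rot: [-3.141, -0.0, -0.0]
force: [-1.0, -1.9, 4.9]
grip_width: 0.0601
grasp_force: 30.0
clock: 15.85
position: [0.4496, 0.1673, 0.1768]
ee_rot: [-3.141, -0.003, -0.0]
force: [-0.2, -0.4, -3.6]
grip_width: 0.06
grasp_force: 29.9
```

```bash
python3 -m handwheel '{"commands":[{"delta_pos":[0,0.02,0],"roll":0,"hand":-1},{"delta_pos":[0,0.035,0],"roll":0,"hand":-1},{"delta_pos":[0,0.04,0],"roll":0,"hand":-1},{"delta_pos":[0,0.04,0],"roll":0,"hand":-1},{"delta_pos":[0,0.04,0],"roll":0,"hand":-1},{"delta_pos":[0,0.04,0],"roll":0,"hand":-1},{"delta_pos":[0,0.04,0],"roll":0,"hand":-1},{"delta_pos":[0,0.04,0],"roll":0,"hand":-1},{"delta_pos":[0,0.04,0],"roll":0,"hand":-1},{"delta_pos":[0,0.04,0],"roll":0,"hand":-1},{"delta_pos":[0,0.04,0],"roll":0,"hand":-1},{"delta_pos":[-0.003,0.04,0],"roll":0,"hand":-1},{"delta_pos":[0,0.02,0],"roll":0,"hand":-1},{"delta_pos":[0,0,0],"roll":0,"hand":-1},{"delta_pos":[0,0,0],"roll":0,"hand":-1},{"delta_pos":[0,0,0],"roll":0,"hand":-1}]}'
```

```text
clock: 17.85
position: [0.4459, -0.307, 0.1755]
ee_rot: [-3.141, 0.0, 0.001]
force: [0.8, -0.3, -2.3]
grip_width: 0.0602
grasp_force: 29.9
```

```bash
python3 -m handwheel '{"commands":[{"delta_pos":[0,0.001,0.03],"roll":0,"hand":-1},{"delta_pos":[0,0,0.035],"roll":0,"hand":-1},{"delta_pos":[0,0,0.03],"roll":0,"hand":-1},{"delta_pos":[0,0,0.02],"roll":0,"hand":-1},{"delta_pos":[0,0,0.008],"roll":0,"hand":-1},{"delta_pos":[0,0,0.002],"roll":0,"hand":-1},{"delta_pos":[0,0,0.002],"roll":0,"hand":-1},{"delta_pos":[0,0,0],"roll":0,"hand":-1},{"delta_pos":[0,0,0],"roll":0,"hand":-1}]}'
```

```text
clock: 18.98
position: [0.4459, -0.3091, 0.049]
ee_rot: [3.141, -0.0, -0.0]
force: [0.5, 0.2, -2.7]
grip_width: 0.0601
grasp_force: 29.9
```

```bash
python3 -m handwheel '{"commands":[{"delta_pos":[0,0,0.001],"roll":0,"hand":-1},{"delta_pos":[0,0,0],"roll":0,"hand":-1},{"delta_pos":[0,0,0],"roll":0,"hand":1},{"delta_pos":[0,0,0],"roll":0,"hand":1},{"delta_pos":[0,0,0],"roll":0,"hand":1},{"delta_pos":[0,0,0],"roll":0,"hand":1},{"delta_pos":[0,0,-0.02],"roll":0,"hand":1},{"delta_pos":[0,0,-0.04],"roll":0,"hand":1},{"delta_pos":[0,0,-0.045],"roll":0,"hand":1},{"delta_pos":[0,0,-0.03],"roll":0,"hand":1},{"delta_pos":[0,0,0],"roll":0,"hand":1}]}'
python3 -m handwheel '{"commands":[{"delta_pos":[0,-0.024,0],"roll":0,"hand":1},{"delta_pos":[0,-0.04,0],"roll":0,"hand":1},{"delta_pos":[0,-0.045,0],"roll":0,"hand":1},{"delta_pos":[0,-0.045,0],"roll":0,"hand":1},{"delta_pos":[0,-0.045,0],"roll":0,"hand":1},{"delta_pos":[0,-0.045,0],"roll":0,"hand":1},{"delta_pos":[-0.004,-0.045,0],"roll":0,"hand":1},{"delta_pos":[-0.004,-0.045,0],"roll":0,"hand":1},{"delta_pos":[-0.004,-0.045,0],"roll":0,"hand":1},{"delta_pos":[-0.004,-0.045,0],"roll":0,"hand":1},{"delta_pos":[0,-0.045,0],"roll":0,"hand":1},{"delta_pos":[0,-0.045,0],"roll":0,"hand":1},{"delta_pos":[0,-0.045,0],"roll":0,"hand":1},{"delta_pos":[0,-0.045,0],"roll":0,"hand":1},{"delta_pos":[0,-0.03,0],"roll":0,"hand":1},{"delta_pos":[0,0,0],"roll":0,"hand":1},{"delta_pos":[0,0,0],"roll":0,"hand":1},{"delta_pos":[0,0,0],"roll":0,"hand":1}]}'
```

```text
clock: 20.35
position: [0.4466, -0.3096, 0.1846]
ee_rot: [3.139, -0.003, -0.0]
force: [-0.4, 0.3, 0.2]
grip_width: 0.0929
grasp_force: 0.0
clock: 22.6
position: [0.4296, 0.3242, 0.1823]
ee_rot: [3.141, 0.001, -0.001]
force: [-0.3, -0.1, 0.3]
grip_width: 0.0932
grasp_force: 0.0
```

```bash
python3 -m handwheel '{"commands":[{"delta_pos":[0,-0.0015,0.03],"roll":0,"hand":1},{"delta_pos":[0,0,0.035],"roll":0,"hand":1},{"delta_pos":[0,0,0.03],"roll":0,"hand":1},{"delta_pos":[0,0,0.025],"roll":0,"hand":1},{"delta_pos":[0,0,0.016],"roll":0,"hand":1},{"delta_pos":[0,0,0],"roll":0,"hand":1},{"delta_pos":[0,0,0],"roll":0,"hand":-1},{"delta_pos":[0,0,0],"roll":0,"hand":-1},{"delta_pos":[0,0,0],"roll":0,"hand":-1},{"delta_pos":[0,0,0],"roll":0,"hand":-1},{"delta_pos":[0,0,0],"roll":0,"hand":-1}]}'
python3 -m handwheel '{"commands":[{"delta_pos":[0,0,-0.02],"roll":0,"hand":-1},{"delta_pos":[0,0,-0.04],"roll":0,"hand":-1},{"delta_pos":[0,0,-0.04],"roll":0,"hand":-1},{"delta_pos":[0,0,-0.03],"roll":0,"hand":-1},{"delta_pos":[0,0,0],"roll":0,"hand":-1}]}'
```

```text
clock: 23.98
position: [0.43, 0.3266, 0.0469]
ee_rot: [-3.141, -0.0, -0.0]
force: [0.2, -1.1, 3.9]
grip_width: 0.0601
grasp_force: 30.0
clock: 24.6
position: [0.4305, 0.327, 0.1779]
ee_rot: [-3.14, -0.003, -0.0]
force: [0.4, 1.2, -3.6]
grip_width: 0.06
grasp_force: 30.0
```

To ls1 (0.5955, 0.215): dx +0.1655, dy −0.112.

```bash
python3 -m handwheel '{"commands":[{"delta_pos":[0.02,0.014,0],"roll":0,"hand":-1},{"delta_pos":[0.03,0.02,0],"roll":0,"hand":-1},{"delta_pos":[0.03,0.02,0],"roll":0,"hand":-1},{"delta_pos":[0.03,0.02,0],"roll":0,"hand":-1},{"delta_pos":[0.03,0.02,0],"roll":0,"hand":-1},{"delta_pos":[0.025,0.018,0],"roll":0,"hand":-1},{"delta_pos":[0,0,0],"roll":0,"hand":-1},{"delta_pos":[0,0,0],"roll":0,"hand":-1},{"delta_pos":[0,0,0],"roll":0,"hand":-1}]}'
```

```text
clock: 25.72
position: [0.594, 0.2151, 0.176]
ee_rot: [3.141, 0.001, 0.001]
force: [-0.3, -0.1, -3.6]
grip_width: 0.0603
grasp_force: 30.0
```

```bash
python3 -m handwheel '{"commands":[{"delta_pos":[0.001,0,0.03],"roll":0,"hand":-1},{"delta_pos":[0,0,0.035],"roll":0,"hand":-1},{"delta_pos":[0,0,0.03],"roll":0,"hand":-1},{"delta_pos":[0,0,0.02],"roll":0,"hand":-1},{"delta_pos":[0,0,0.007],"roll":0,"hand":-1},{"delta_pos":[0,0,0.003],"roll":0,"hand":-1},{"delta_pos":[0,0,0.001],"roll":0,"hand":-1},{"delta_pos":[0,0,0],"roll":0,"hand":-1},{"delta_pos":[0,0,0],"roll":0,"hand":-1}]}'
```

```text
clock: 26.85
position: [0.5961, 0.2146, 0.0511]
ee_rot: [-3.141, -0.001, -0.0]
force: [-0.1, 0.2, -2.9]
grip_width: 0.06
grasp_force: 30.0
```

Lower 1.5 mm more, release, lift and back off to the near side.

```bash
python3 -m handwheel '{"commands":[{"delta_pos":[0,0,0.0015],"roll":0,"hand":-1},{"delta_pos":[0,0,0],"roll":0,"hand":-1},{"delta_pos":[0,0,0],"roll":0,"hand":1},{"delta_pos":[0,0,0],"roll":0,"hand":1},{"delta_pos":[0,0,0],"roll":0,"hand":1},{"delta_pos":[0,0,0],"roll":0,"hand":1},{"delta_pos":[0,0,-0.02],"roll":0,"hand":1},{"delta_pos":[0,0,-0.04],"roll":0,"hand":1},{"delta_pos":[0,0,-0.05],"roll":0,"hand":1},{"delta_pos":[0,0,-0.04],"roll":0,"hand":1},{"delta_pos":[0,0,-0.02],"roll":0,"hand":1},{"delta_pos":[-0.03,0,0],"roll":0,"hand":1},{"delta_pos":[-0.04,0,0],"roll":0,"hand":1},{"delta_pos":[-0.04,0,0],"roll":0,"hand":1},{"delta_pos":[-0.04,-0.04,0],"roll":0,"hand":1},{"delta_pos":[-0.04,-0.04,0],"roll":0,"hand":1},{"delta_pos":[-0.03,-0.04,0],"roll":0,"hand":1},{"delta_pos":[0,-0.03,0],"roll":0,"hand":1},{"delta_pos":[0,0,0],"roll":0,"hand":1}]}'
python3 - <<'E'
from h import *
p,D=vision.read_camera('top'); s,_=vision.read_camera('scene'); W=cloud('top',D)
for n,(x,y),h in(('ss2',(.432,-.0115),.088),('ss1',(.586,.0625),.088),('ls2',(.446,-.308),.121),('ls1',(.5955,.215),.121)):
    k=(np.hypot(W[...,0]-x,W[...,1]-y)<.05)&(W[...,2]>h-.01)&(W[...,2]<h+.02)
    print(n,k.sum(),(W[k].mean(0)-[x,y,0]).round(4))
for n,(u,v) in(('beak',(400,162)),('wb',(440,166))):
    q=cv2.imread('pics/top0.png'); print(n,np.abs(q[v-18:v+18,u-18:u+18].astype(int)-p[v-18:v+18,u-18:u+18]).mean())
cv2.imwrite('pics/v4.png',np.hstack([cv2.resize(s[120:300,250:420],(340,360),interpolation=2),cv2.resize(p[110:270,140:480],(460,360),interpolation=2)]))
E
```

```text
clock: 29.22
position: [0.3756, 0.366, 0.2204]
ee_rot: [-3.14, -0.001, 0.002]
force: [-0.5, 0.3, 0.1]
grip_width: 0.0928
grasp_force: 0.0
ss2 93 [0.0003 0.0002 0.087 ]
ss1 93 [0.0005 0.0006 0.0866]
ls2 144 [0.0005 0.0009 0.1196]
ls1 142 [ 0.0009 -0.0012  0.1201]
beak 4.337448559670782
wb 4.4925411522633745
```

View pics/v4.png

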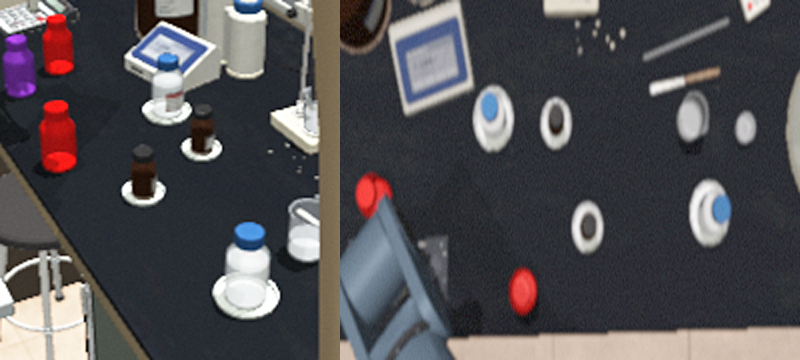

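All four bottles stand upright within about 2 mm of their saucer centres. The beaker and weighing bottle are unmoved, and the robot is clear of everything.

```bash
python3 -c "
from bench import job; print(job.close_job())"
```

```text
the job is handed in; nothing more can be done
None
```

All four bottles are upright on their matching saucers, each within about 2 mm of centre, the beaker and weighing bottle show no movement in the pictures, and the job was handed in at about 29 s of the 99 s allowed.

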